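Roll the maple dowel to the bench stop

ROBOT

A 6-joint arm with a two-finger parallel gripper is mounted at the origin on the work surface. World frame = base frame: x ahead of the robot, y to its left, z up, the work surface at z = 0. Lengths are in m, angles in degrees, forces in N, time in s.
With the tool pointing down it reaches from about 0.325 to 0.85 m from the base axis. Payload 15.5 kg.
Tool frame: the origin (TCP) lies at the very end of the fingers, on their centre line; the grasp point (between the pads) lies arm.grip_depth behind it (arm.grip_depth is the distance from the TCP to the grasp point, in m); z points along the fingers, y is the line along which they close (so a half turn about z gives the same grasp; the last joint's range is limited). The gripper opens to 91 mm and grips with 3 to 60 N. Pads are 32 mm wide; open, the fingers measure 118 mm over their backs; the gripper's body (76 mm by 178 mm) begins 60 mm behind the grasp point.
Start: joints at [61.736, 28.281, 77.091, -0, 74.628, -5.472], TCP at [0.242, 0.576, 0.214] pointing down, gripper open.
Joint ranges: [-166.48, 166.48], [-47.26, 123.95], [12.59, 153.08], [-70.14, 250.14], [6.76, 159.57], [-176.63, 176.63]. Speed limits (degrees/s): [108.29, 108.29, 147.25, 172.46, 172.46, 172.46].

INTERFACE

Orientations are given as a 3x3 rotation matrix whose columns are the frame's x, y, z axes.
In Python, from rig import arm gives the robot as it stands. Calls block until the motion is done:
- arm.move_to(position, orientation): joint-space move of the TCP to a pose.
- arm.move_l(position, orientation=None, feed=0.15): straight line of the TCP; orientation=None keeps the orientation; feed is the mean speed in m/s.
- arm.move_joints(angles): joint-space move.
- arm.grip(opening): finger opening in m; the grip force is fixed at half the most; returns when the fingers have stopped.
- arm.sleep(seconds).
- arm.solve_ik(position, orientation): joint angles nearest the present ones, or None.
- arm.snapshot(name): name is "scene" or "top"; returns the picture (420x560x3 uint8, red, green, blue); there is no depth.
- arm.get_calibration(name): a dict with "intrinsics" (3x3 intrinsics, pixels), "k1" (the pictures are not rectified: a ray, as slopes to the right and down, at radius r is drawn at 1 + k1 r^2 times it, then the intrinsics apply), "cam_to_world" (4x4, takes a point from camera to world coordinates). Camera axes: x right, y down, z forward; pixel columns grow to the right and rows downward; lengths in m; the calibration is good to about 2 mm. A picture is of the moment at which its call begins. get_calibration takes no time and is no camera call.
A pose or a line that the arm cannot do raises arm.Unreachable and nothing moves.
- arm.sign_off(): hands the job in; it is judged then, once.
Readings, each from a call of its own:
- arm.current_t(): time.
- arm.current_joint_positions(): joint angles.
- arm.current_dq(): joint speeds.
- arm.current_tau(): joint torques, N m.
- arm.current_ee_pos(): TCP position.
- arm.current_tool_rot(): TCP orientation.
- arm.current_force(): force on the tool from outside, world axes, zero at the start.
- arm.current_torque(): the same for the moment, N m.
- arm.current_width(): finger opening in m.
- arm.current_grasp_force(): force on a finger pad.
Only numpy, scipy, OpenCV 4.12 (cv2) and the standard library are available. Lean on these libraries where they do the work, as an engineer would, in place of code of your own. Each camera call takes 0.05 s, during which the arm holds its last target. There are 200 camera calls.

TASK

Gently roll the pale maple dowel forward along the bench, without picking it up, until it lies at rest against the face of the plywood bench stop, square to it. Leave the dark walnut dowel and the red-brown cherry dowel where they are.

Things in the scene. Friction and masses are not known exactly. Their poses are not given: they have to be found in the camera images.
- maple: Pale maple dowel, 45 mm diameter, 110 mm long, 120 g, one dark pencil line along it. Origin at its centre, x along its axis; z, towards the line, is up at first and turns as it rolls. Lies roughly parallel to the stop, centre 100 to 150 mm before its face. Shut fingers laid lightly on top and moved towards the stop roll it at half their speed; let go, it may roll on.
- walnut: Dark brown, nearly black walnut dowel of the same size (45 mm diameter, 110 mm long): a bystander that rolls at a touch. The three dowels lie in a ragged row along the stop, their near ends at least 20 mm apart along it, in any order. Origin at its centre, x along its axis.
- stop: Straight plywood batten fixed to the bench beyond the dowels: 460 mm long, 40 mm wide, 30 mm high. Origin at bench height in the middle of its working face, which looks to the dowels and the robot; y runs along the face, x points horizontally from the dowels into the batten.
- cherry: Red-brown cherry dowel of the same size (45 mm diameter, 110 mm long), the other bystander of the row; it too rolls at a touch. Origin at its centre, x along its axis.
Mind the look-alikes: they are no part of the job. Leave any purple or turquoise look-alike of the maple alone.

How it is judged (in metres and radians):
On the way:
1. the maple dowel, lying on the bench, has rolled over its own axis until its pencil line, on top at the start, faces downwards (angle between maple's own z axis and vertical above 2 rad and height (world z) of maple below 0.032 m), for 0.02 s.
At the end, for the whole second after the job is handed in: The maple dowel lies on the bench at rest against the stop's working face: its centre no more than 34.5 mm before the face (12 mm from touching), parallel to the face within 10 degrees, and no more than 170 mm to either side of the stop's middle (x of maple in the frame of stop between -0.0345 and -0.015 m and y of maple in the frame of stop between -0.17 and 0.17 m and angle between the x axis of maple and the y axis of stop, either way round below 0.175 rad and height (world z) of maple below 0.03 m and linear speed of maple below 0.02 m/s and angular speed of maple below 0.5 rad/s).
It fails at once if the maple dowel is picked up (centre more than 45 mm above the bench) (height (world z) of maple above 0.045 m).
It fails at once if the maple dowel is sent off faster than 0.5 m/s (linear speed of maple above 0.5 m/s).
It fails at once if the walnut dowel is moved by more than 20 mm (distance of walnut from where it was at the start of the episode above 0.02 m).
It fails at once if the cherry dowel is moved by more than 20 mm (distance of cherry from where it was at the start of the episode above 0.02 m).
It also fails if it takes over 38 s, if anything falls off the work surface, if the arm or the gripper's body presses on something with over 40 N, if the wrist force passes 120 N, or if a joint passes its speed limit or range.

## Working session

There is one attempt and no reset: what is moved stays moved. The work goes in short steps, each a Python script; the robot and the scene stay as the last script left them, time stands still between calls to the robot, and variables do not carry over. Pictures are saved under pics/ and viewed, at most 10 in all, crops included, and the job is handed in when it is done.

```bash
mkdir -p pics; ls; python3 - <<'E'
from rig import arm
import cv2
for n in("scene","top"):
    im=arm.snapshot(n); cv2.imwrite(f"pics/{n}0.png",im[:,:,::-1])
    c=arm.get_calibration(n); print(n,c)
print(arm.current_t(),arm.grip_depth,arm.current_tool_rot())
E
```

```text
pics
scene {'intrinsics': array([[451.84564743,   0.        , 285.70404357],
       [  0.        , 451.84564743, 210.7015804 ],
       [  0.        ,   0.        ,   1.        ]]), 'k1': -0.10008853388642862, 'cam_to_world': array([[ 0.70076239,  0.57264657, -0.42545032,  0.90009617],
       [ 0.71324422, -0.55013705,  0.43431775, -0.41170805],
       [ 0.01465459, -0.60780352, -0.79395222,  0.72101729],
       [ 0.        ,  0.        ,  0.        ,  1.        ]])}
top {'intrinsics': array([[400.35538141,   0.        , 283.34286485],
       [  0.        , 400.35538141, 208.80004775],
       [  0.        ,   0.        ,   1.        ]]), 'k1': -0.02956300353586062, 'cam_to_world': array([[ 0.00961395, -0.99818046,  0.05952601,  0.48905533],
       [-0.99992918, -0.01001427, -0.0064304 , -0.02302412],
       [ 0.00701481, -0.05945997, -0.99820604,  0.77026561],
       [ 0.        ,  0.        ,  0.        ,  1.        ]])}
0.1 0.0188 [[-9.21922754e-01  3.87373455e-01 -4.92415955e-04]
 [ 3.87373755e-01  9.21922311e-01 -9.09344609e-04]
 [ 1.01713292e-04 -1.02909450e-03 -9.99999465e-01]]
```

View pics/scene0.png

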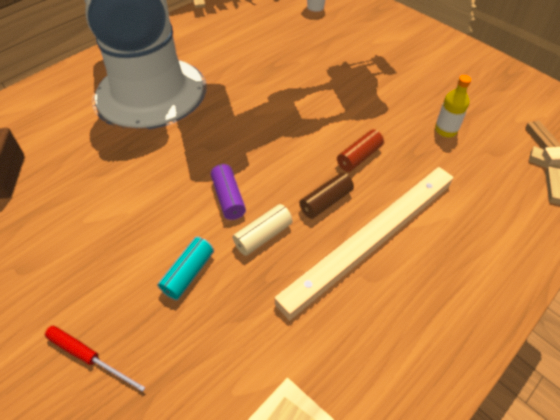

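View pics/top0.png

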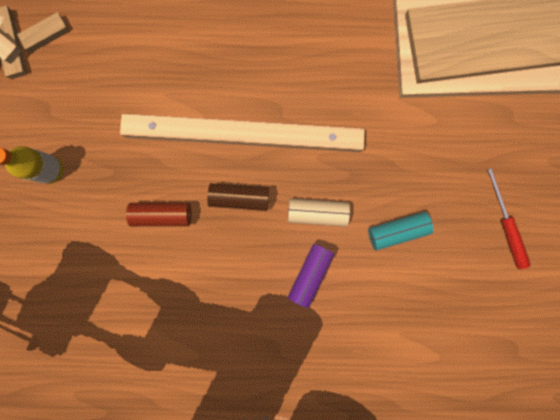

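```bash
cat > h.py <<'E'
from rig import arm
import cv2, numpy as np
def ray(n,px):
    c=arm.get_calibration(n);K=c["intrinsics"];T=c["cam_to_world"]
    d=(np.array(px,float)-K[:2,2])/K[0,0]; u=d.copy()
    for _ in range(20): u=d/(1+c["k1"]*(u@u))
    return T[:3,3],T[:3,:3]@np.r_[u,1]
def onz(n,px,z):
    o,d=ray(n,px); return o+d*(z-o[2])/d[2]
def tri(p,q):
    (a,u),(b,v)=ray("top",p),ray("scene",q)
    s=np.linalg.lstsq(np.c_[u,-v],b-a,rcond=None)[0]
    P,Q=a+s[0]*u,b+s[1]*v; return (P+Q)/2,np.linalg.norm(P-Q)
def blob(im,near,win=60,kind="pale"):
    """contour of the masked blob that holds/nearest pixel `near`"""
    h=cv2.cvtColor(im,cv2.COLOR_RGB2HSV)
    lo,hi={"pale":((12,20,150),(35,150,255)),"dark":((0,0,0),(179,255,75)),"red":((0,150,40),(7,255,190))}[kind]
    m=cv2.inRange(h,lo,hi)
    m=cv2.morphologyEx(m,cv2.MORPH_CLOSE,np.ones((5,5)))
    cs=cv2.findContours(m,cv2.RETR_EXTERNAL,cv2.CHAIN_APPROX_NONE)[0]
    return max((c for c in cs if cv2.contourArea(c)>150),key=lambda c:cv2.pointPolygonTest(c,near,True))
E
python3 - <<'E'
from h import *
top=cv2.imread("pics/top0.png")[:,:,::-1].copy();sc=cv2.imread("pics/scene0.png")[:,:,::-1].copy()
out=[]
L={}
for n,im,near in(("top",top,(319,212)),("scene",sc,(263,230))):
    c=blob(im,near);M=cv2.moments(c);r=cv2.minAreaRect(c);print(n,"maple",r)
    m=np.zeros(im.shape[:2],np.uint8);cv2.drawContours(m,[cv2.convexHull(c)],-1,255,-1);m=cv2.erode(m,np.ones((5,5)))
    g=cv2.cvtColor(im,cv2.COLOR_RGB2GRAY)
    bh=cv2.morphologyEx(g,cv2.MORPH_BLACKHAT,np.ones((7,7)))
    ys,xs=np.where((m>0)&(bh>25)); P=np.c_[xs,ys].astype(np.float32)
    vx,vy,x0,y0=cv2.fitLine(P,cv2.DIST_HUBER,0,.01,.01).ravel()
    t=(P-[x0,y0])@[vx,vy]; o=np.array([x0,y0]);d=np.array([vx,vy]);d=d*np.sign(vx)
    t=(P-o)@d; L[n]=[o+t.min()*d,o+t.max()*d]; print("line",len(P),L[n])
    x,y=near;cr=im[y-60:y+70,x-90:x+130].copy();cv2.drawContours(cr,[c-[[x-90,y-60]]],-1,(255,0,0),1)
    out.append(cv2.resize(cr,None,fx=2.5,fy=2.2)[:290])
cv2.imwrite("pics/crop0.png",np.vstack(out)[:,:,::-1])
for i in(0,1):print("line end",tri(L["top"][i],L["scene"][i]))
print("mid",tri(np.mean(L["top"],0),np.mean(L["scene"],0)))
c=blob(top,(242,132));b=cv2.boxPoints(cv2.minAreaRect(c));print(b)
for p in b:print(p,onz("top",p,0)[:2],onz("top",p,.03)[:2])
cs=blob(sc,(365,245));print("stop scene box",cv2.boxPoints(cv2.minAreaRect(cs)).tolist())
for k,p in(("dark",(239,196)),("red",(159,215))):
    r=cv2.minAreaRect(blob(top,p,kind=k));print(k,r,[onz("top",q,.0225)[:2].round(3).tolist() for q in cv2.boxPoints(r)])
b=cv2.boxPoints(cv2.minAreaRect(blob(top,(319,212))));print([onz("top",q,.0225)[:2].round(3).tolist() for q in b])
E
```

```text
top maple ((318.3617248535156, 212.52633666992188), (62.48949432373047, 25.00667953491211), 4.159642219543457)
line 124 [array([288.98706, 209.18341], dtype=float32), array([347.05087, 213.27896], dtype=float32)]
scene maple ((262.5, 227.9999542236328), (23.852108001708984, 63.51317596435547), 56.30992889404297)
line 57 [array([235.60112, 240.4313 ], dtype=float32), array([280.80667, 208.72437], dtype=float32)]
line end (array([ 0.50840682, -0.08197535, -0.03107939]), np.float64(0.1014739350412916))
line end (array([ 0.54609905, -0.10869484,  0.12529229]), np.float64(0.06547319629498204))
mid (array([ 0.52567139, -0.09476322,  0.03902445]), np.float64(0.009449939081792211))
[[118.53445 137.49084]
 [120.11886 111.9961 ]
 [364.91916 127.20969]
 [363.33475 152.70444]]
[118.53445 137.49084] [0.6713545  0.29542587] [0.66425439 0.28302301]
[120.11886 111.9961 ] [0.72215526 0.29429095] [0.71307658 0.28193229]
[364.91916 127.20969] [ 0.69668916 -0.18623681] [ 0.68860232 -0.17988007]
[363.33475 152.70444] [ 0.64612125 -0.18290239] [ 0.64000391 -0.17667552]
stop scene box [[271.0244140625, 298.78045654296875], [441.3902587890625, 162.48780822753906], [458.3658447265625, 183.70733642578125], [288.0, 320.0]]
dark ((238.453857421875, 188.3307647705078), (57.07864761352539, 6.489992141723633), 3.1798300743103027) [[0.568, 0.11], [0.58, 0.11], [0.575, 0.003], [0.563, 0.004]]
red ((158.0, 213.5), (64.0, 23.0), -0.0) [[0.5, 0.266], [0.543, 0.268], [0.545, 0.147], [0.502, 0.146]]
[[0.508, -0.034], [0.554, -0.037], [0.547, -0.154], [0.5, -0.15]]
```

View pics/crop0.png

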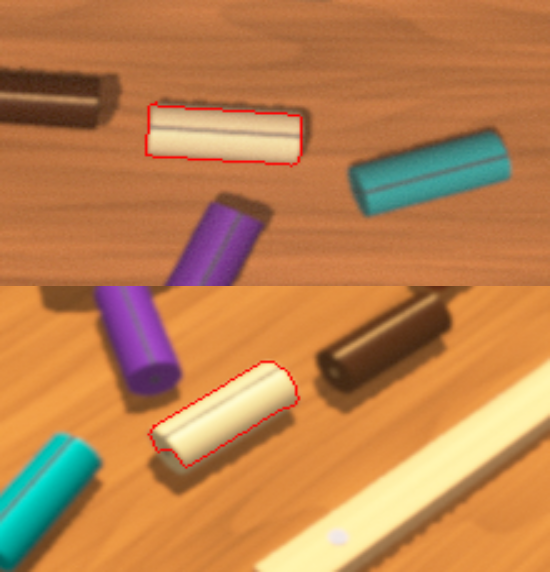

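The three maple-shaped candidates in the top view are pale (319,212), turquoise (401,230) and purple (311,275). The pale one with the pencil line is the maple, and the crop confirms it. The dark walnut is at (239,196), the red-brown cherry at (159,215), and the stop runs from (121,125) to (364,139). In the scene view the maple's pencil line runs from (239,240) to (280,205). My code matched the line ends crosswise between the views, so I'll swap them and then make the first stroke.

```bash
cat >> h.py <<'E'
a=np.array([.0527,1,0]);a/=np.linalg.norm(a); nrm=np.array([a[1],-a[0],0])
R=np.c_[np.cross(a,[0,0,-1]),a,[0,0,-1]]
F0=np.array([.6513,-.095,0])   # point on the face
def P(s,t,z): return F0+nrm*s+a*t+np.array([0,0,z])   # s before face (<0), t along
def descend(s,t,zmin=.0425,f=2.):
    arm.move_l(P(s,t,.05),feed=.15); b=arm.current_force()[2]
    for z in np.arange(.0475,zmin-1e-6,-.001):
        arm.move_l(P(s,t,z),feed=.05)
        if abs(arm.current_force()[2]-b)>f: break
    print("contact z",z,"dF",arm.current_force()[2]-b); return z
def stroke(s,d,t=0,feed=.06):
    """s: dowel centre; roll it d forward"""
    z=descend(s-d/2,t)
    arm.move_l(P(s+1.5*d,t,z),feed=feed); print("end F",arm.current_force())
    arm.move_l(P(s+1.5*d,t,.07),feed=.15)
E
python3 - <<'E'
from h import *
e=[tri((349,213.3),(239,240)),tri((289,209.6),(280.4,204.8))];print(e)
m=(e[0][0]+e[1][0])/2; s=(m-F0)@nrm; t=(m-F0)@a
print("centre",m,s,t,"yaw rel",np.degrees(np.arctan2(*( (e[1][0]-e[0][0])[:2]@np.c_[nrm[:2],a[:2]]))))
m2=(onz("top",(349,213.3),.045)+onz("top",(289,209.6),.045))/2;print("top@.045",m2)
s2=(m2-F0)@nrm;t2=(m2-F0)@a;print(s2,t2)
assert abs(s-s2)<.008 and abs(m[2]-.045)<.01
t2=float(t2)
arm.move_to(P(s2-.011,t2,.12),R); arm.grip(.04)
print(arm.current_t())
stroke(s2,.022,t2)
arm.move_l(P(s2-.06,t2,.16),feed=.25)
print(arm.current_t())
for n in("scene","top"):cv2.imwrite(f"pics/{n}1.png",arm.snapshot(n)[:,:,::-1])
E
python3 -c "
import cv2,numpy as np
a=cv2.imread('pics/scene1.png')[80:360,60:480];b=cv2.imread('pics/top1.png')[60:340,100:480]
cv2.imwrite('pics/v1.png',np.hstack([a,b]))"
```

```text
[(array([ 0.52542875, -0.14760664,  0.04209819]), np.float64(8.062424893966216e-05)), (array([ 0.52782281, -0.0406996 ,  0.05292882]), np.float64(0.007865954824136505))]
centre [ 0.52662578 -0.09415312  0.04751351] -0.12454602112697767 -0.005715519111382171 yaw rel -1.7338346847902932
top@.045 [ 0.52813234 -0.09252836  0.045     ]
-0.12312705321209604 -0.004013728146849992
3.575
contact z 0.0445 dF 9.300227490457903
end F [-0.43735923 -1.95682836  9.16084425]
7.0583
```

View pics/v1.png

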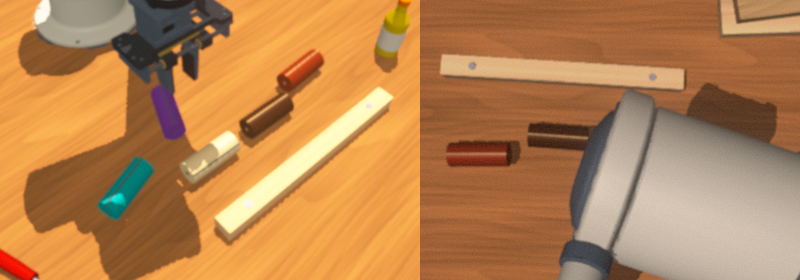

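The scene view after stroke 1 shows the maple moved forward to about (270,237) from (262,228) and still square. Walnut, at about (327,195), and cherry haven't moved. In the top view the arm hides the maple. Strokes 2 and 3 are next, if the measured shift matches.

```bash
python3 - <<'E'
from h import *
q=onz("scene",(270,237.5),.025)-onz("scene",(262.5,228.5),.025); print("moved",q@nrm,q@a)
t=-.004; s=-.1231+.022
if abs(q@nrm-.022)<.006:
    for i in range(2):
        stroke(s,.022,t); s+=.022
    arm.move_l(P(s-.07,t,.16),feed=.25)
    print(s,arm.current_t())
    cv2.imwrite("pics/scene2.png",arm.snapshot("scene")[80:380,60:480,::-1])
E
```

```text
moved 0.024815763167332427 -0.0025302492837253315
contact z 0.0445 dF 9.814091571903274
end F [ 0.19706422 -0.64136547  9.08266083]
contact z 0.0445 dF 7.900474163763295
end F [ 1.12698073 -1.41191639  8.70465621]
-0.057100000000000005 13.5667
```

View pics/scene2.png

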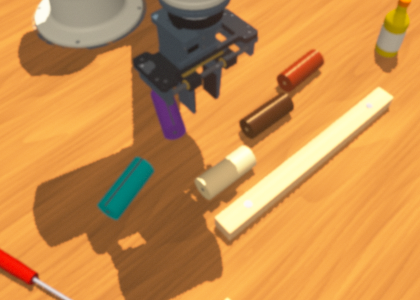

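After strokes 2 and 3 the maple is at about (285,253), square to the stop, with its line underneath. The bystanders haven't moved. I'll finish the last 35 mm, nudging it against the stop.

```bash
python3 - <<'E'
from h import *
q=onz("scene",(285,253),.025)-onz("scene",(262.5,228.5),.025); print("moved",q@nrm,q@a)
t=-.004; s=-.0571
if abs(q@nrm-.066)<.009:
    stroke(s,.020,t); s+=.020
    stroke(s,.014,t,feed=.04); s+=.014
    arm.move_l(P(s-.09,t,.16),feed=.25)
    print(s,arm.current_t())
    cv2.imwrite("pics/scene3.png",cv2.resize(arm.snapshot("scene")[140:380,180:480,::-1],None,fx=2,fy=2))
E
```

```text
moved 0.0684312857940593 -0.003891794437195004
contact z 0.0445 dF 8.2670334675349
end F [ 0.75245735 -1.15798991  8.58046892]
contact z 0.0445 dF 7.755620939446029
end F [-1.42605869 -1.36927202  9.65135833]
-0.023099999999999996 19.9083
```

View pics/scene3.png

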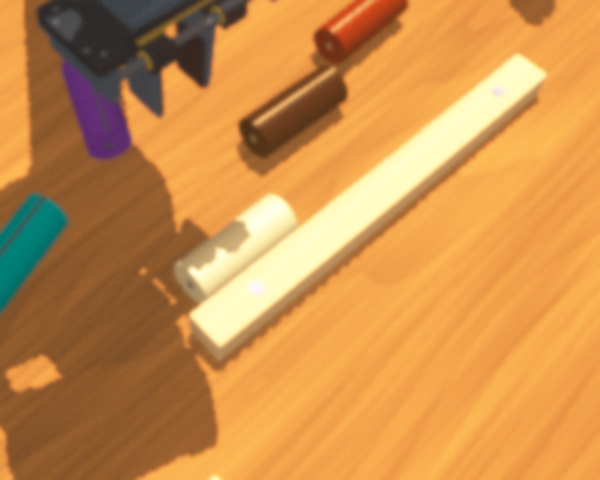

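The maple appears to lie along the face near the stop's left end, but from this side the batten hides any gap. I'll clear the arm and check from above.

```bash
python3 - <<'E'
from h import *
arm.move_joints([61.736,28.281,77.091,0,74.628,-5.472]); print(arm.current_t())
im=arm.snapshot("top"); cv2.imwrite("pics/top4.png",cv2.resize(im[90:250,100:400,::-1],None,fx=2.6,fy=2.6))
E
```

```text
22.5583
```

View pics/top4.png

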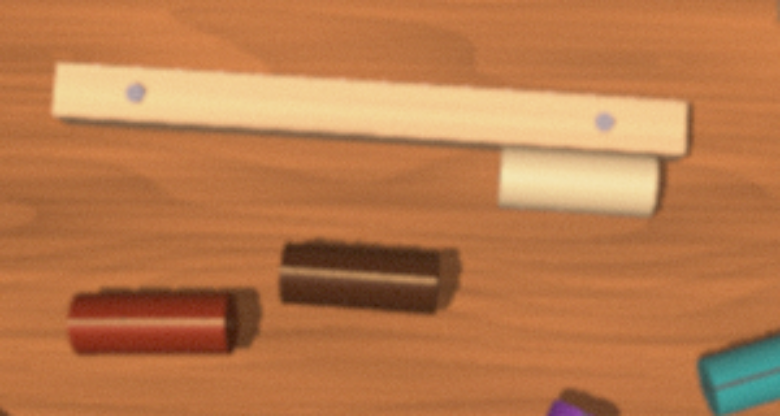

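From above, the maple, centred at crop pixel (579,180), touches the face and lies parallel to it. It is about 150 mm from the stop's middle, inside the 170 mm limit. Walnut and cherry are where they were.

```bash
python3 -c "
from rig import arm
print(arm.sign_off(),arm.current_t())"
```

```text
the job is handed in; nothing more can be done
the job is handed in; nothing more can be done
```

The job is handed in at about 23 s of the 38 s limit: the maple dowel was rolled in five gentle strokes and lies at rest against the stop, parallel to it, with walnut and cherry not visibly moved; the hand-in returned no verdict.

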